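# Weigh a chilled grinding jar and lock it onto the mill

### The arm

A 6-joint arm with a two-finger parallel gripper is mounted at the origin on the work surface. World frame = base frame: x ahead of the robot, y to its left, z up, the work surface at z = 0. Lengths are in m, angles in rad, forces in N, time in s.
With the tool pointing down it reaches from about 0.35 to 0.775 m from the base axis. Payload 5.5 kg.
Tool frame: the origin (TCP) lies midway between the tips of the shut fingers; the grasp point (between the pads) lies 19 mm behind it; z points along the fingers, y is the direction in which the jaws open and shut (so a half turn about z gives the same grasp; the last joint's range is limited). The gripper opens to 85 mm and grips with 20 to 120 N. Pads are 22 mm wide; open, the fingers measure 114 mm over their backs; the gripper's body (76 mm by 85 mm) begins 54 mm behind the grasp point. The pads swing forward as they close: fully open they stand 13 mm farther back than shut.
Start: joints at [1.03, 0.313, 0.046, 1.304, 0, 1.431], TCP at [0.224, 0.529, 0.231] pointing down, gripper open.
Joint ranges: [-2.76, 2.76], [-0.86, 1.69], [-1.03, 1.26], [-2.2, 2.34], [-1.47, 1.5], [-3.14, 3.14]. Speed limits (rad/s): [2.57, 2.57, 3.14, 3.14, 3.14, 3.14].

### API

Orientations are given as a unit quaternion [w, x, y, z].
In Python, from workcell import env gives the robot as it stands.
- The arm moves only by the shell command python3 -m creep 'ROWS' [OPENING] [FORCE]. ROWS is JSON, a list of rows, each a list of 6 numbers: the shift along the tool's x, y, z in m, then the turn, a rotation vector about the tool's x, y, z in degrees. A call has exactly 8 rows; each row is the pose to reach, as a shift and turn from the pose commanded when the call began, along the tool's axes at that moment; what a row does not reach only later rows make up. A row lasts 1/10 s, in which the tool goes at most 50 mm and 8.59 degrees, less where a joint would pass 70% of its speed; a pose out of reach is approached as far as the arm can. A call with a gripper value outside its range is refused whole. OPENING is the finger opening in m, from 0 to 0.0854, set as the call begins (- or left out, the last holds). The fingers move at their own pace and stop on an object; FORCE is the grip in N (left out, the last holds). Time passes only in rows, so rows that repeat a pose let the fingers close, or fill a call up. It gives the time, the measured TCP pose, the force and the opening at its end, in the units of the state.
- env.get_state(): the state, without advancing time (a new reading comes with each control period).
- env.read_camera(name): name is "scene" or "top" or "wrist"; returns (picture, depth): 400x640x3 uint8, blue, green, red; 400x640 float32, m along the optical axis (not along the pixel's ray), 0 where there is no reading.
- env.camera_params(name): a dict with "fx", "fy", "cx", "cy" (pixels), "position" and "orientation" of the camera in the world. Camera axes: x right, y up, looking along -z (the intrinsics and any distortion apply to the point x, -y, -z); pixel columns grow to the right and rows downward; lengths in m; the calibration is good to about 2 mm. A picture is of the moment at which its call begins: read the wrist's pose just before it. camera_params takes no time and is no camera call; for the wrist camera it gives the pose at the moment of the call.
- env.hand_in(): hands the job in, once; it reports no verdict.
The state is a dict: "clock": time; "joint_pos": joint angles; "qvel": joint speeds; "tau": joint torques, N m; "tcp_pos": TCP position; "orientation": TCP orientation; "wrist_force": force on the tool from outside, world axes, zero at the start; "ft_torque": the same for the moment, N m; "finger_gap": finger opening in m.
Only numpy, scipy, OpenCV 4.12 (cv2) and the standard library are available. Lean on these libraries where they do the work, as an engineer would, in place of code of your own. Each camera call takes 0.05 s, during which the arm holds its last target. There are 200 camera calls.

### The job

Take the grinding jar with the orange cap off its cold saddle and set it down gently, upright with the cap up, near the middle of the balance pan; let go of it for two seconds while the reading settles. Then pick it up again, put it on the mill with its two lugs in the collar's slots, push it down, turn it clockwise until it stops, and let go, never dropping it. Leave everything else where it is.

Things in the scene. Friction and masses are not known exactly. Their poses are not given: they have to be found in the camera images.
- jar_center (a point): Loose grinding jar, 0.2 to 0.3 kg, at its centre: on the axis, 44 mm from the underside. z: base to cap; x: through its two opposite lugs. Along z from the underside: black base 0-14 mm (54 mm diameter), clear body 14-70 mm (50 mm diameter), ribbed orange cap 70-88 mm (52 mm diameter, flat top, white lines above the lugs). At the start it lies level, its axis 55 mm above the bench.
- jar: The same jar at the centre of its underside; same axes. Its two orange lugs stand out from the base to 34 mm from the axis; each is 12 mm wide and reaches from 4 to 10 mm above the underside. A half turn about z makes no difference.
- saddle: Fixed aluminium cold saddle in which the jar lies, cap to this frame's -x (roughly to the robot's right); origin on the bench below it, z up. The shallow V is 46 mm long (x), 42 mm wide (y), centred under the clear body; its top is 18 mm below the jar's axis, so fingers pass beside it. Black base plate 110 x 70 mm, 10 mm thick. The jar simply lifts off.
- pan (a point): Centre of the top of the balance's round metal pan: 120 mm diameter, 70 mm above the bench, rigid. z up, -x towards its display.
- balance: White laboratory balance, fixed; origin on the bench under the pan's centre, axes as the pan's. Housing 180 mm wide (y), from -168 to +78 mm in x, 58 mm high.
- socket (a point): Centre of the floor of the mill's dark bayonet collar, 75 mm above the bench; z up, -x towards the control panel. The collar (90 mm outside, 57 mm bore) rises to 19 mm above this floor; its lips are 6 mm thick, so the lugs must pass below 13 mm to turn. Turned home against the stops, the jar's lug line lies along this frame's y (white dots).
- slot (a point): Middle of one of the two opposite lug slots, at the collar's top, 33 mm from its axis; about 16 mm wide, orange mark beside it. The slot line is turned 150 degrees anticlockwise, seen from above, from the socket's x. From there the pushed-in jar turns 60 degrees clockwise (from above) to fixed stops; it cannot turn the other way.
- drive (a joint): Travel (m) of the flat sprung drive plate, 44 mm diameter, in the collar: 0 free, its top 10 mm above the collar's floor, to 0.010 fully down. A jar put in rests on it with its lugs still in the slots. Pushing it down takes about 4 N at first, 10 N at the end, jar's weight included. Let go after turning, the jar is held up against the lips, its underside 3 mm above the floor.
- mill: White bench mill, fixed; origin on the bench under the collar's centre, axes as the socket's. Housing 136 mm wide (y), from -125 to +81 mm in x, 75 mm high; a knob at the control panel is 12 mm higher.
- bottle_mid (a point): Amber reagent bottle, 68 mm diameter, 150 mm tall, half-way up; to be left alone.
- beaker_mid (a point): Glass beaker, 76 mm diameter, 95 mm tall, half-way up; to be left alone.
- spare_cap_mid (a point): Spare green jar cap lying flat, 52 mm diameter, 14 mm tall, half-way up; to be left alone.
- spatula_mid (a point): Double-ended steel laboratory spatula lying flat, 130 mm long, 4 mm thick, at its middle; to be left alone.
Mind the look-alikes: they are no part of the job. What is shaped like the jar but red is not meant.

How it is judged:
On the way:
1. the jar stands upright on the balance pan, let go and still, for one second (z of jar in the frame of pan between -0.003 and 0.003 m and horizontal distance between jar_center and pan below 0.03 m and z of jar_center in the frame of pan above 0.04 m and contact force between the fingers and jar below 0.1 N and linear speed of jar below 0.01 m/s), for 1 s.
At the end, for the whole second after the job is handed in: The jar stands upright in the mill's collar (axis within 4 mm of the collar's, tilt under 0.06 rad), its underside less than 4.8 mm above the collar's floor, so that its lugs are under the lips, its lug line within 0.1 rad of the stops (the mill's y axis), let go and at rest (horizontal distance between jar_center and socket below 0.004 m and angle between jar_center's own z axis and vertical below 0.06 rad and z of jar in the frame of socket between -0.002 and 0.0048 m and angle between the x axis of jar_center and the y axis of mill, either way round below 0.1 rad and contact force between the fingers and jar below 0.1 N and linear speed of jar below 0.01 m/s); the robot touches nothing.
It fails at once if the jar is dropped (falls free by more than about 10 mm) (linear speed of jar above 0.45 m/s and contact force between the fingers and jar below 0.1 N).
It fails at once if the bottle, beaker, spare cap or spatula is moved by more than 20 mm (distance of any of bottle_mid, beaker_mid, spare_cap_mid, spatula_mid from where it was at the start of the episode above 0.02 m).
It also fails if it takes over 61 s, if anything falls off the work surface, if the arm or the gripper's body presses on something with over 40 N, if the wrist force passes 120 N, or if a joint passes its speed limit or range.

## Working session

There is one attempt and no reset: what is moved stays moved. The work goes in short steps, Python scripts to look and compute and a shell command to move; the robot and the scene stay as the last step left them, time stands still between calls to the robot, and variables do not carry over. Pictures are saved under pics/ and viewed, about 8 in all and at most 12, crops included, and the job is handed in when it is done.

```bash
ls; mkdir -p pics
cat > h.py <<'E'
import numpy as np, cv2
from scipy.spatial.transform import Rotation as R
from workcell import env
def q2R(q): return R.from_quat([q[1],q[2],q[3],q[0]])
def ray(p,u,v):
    d=np.array([(u-p['cx'])/p['fx'],-(v-p['cy'])/p['fy'],-1.0])
    return np.array(p['position']),q2R(p['orientation']).apply(d)
def on_plane(p,u,v,z):
    o,d=ray(p,u,v); return o+d*(z-o[2])/d[2]
def proj(p,X):
    c=q2R(p['orientation']).inv().apply(np.array(X)-p['position'])
    return p['cx']+p['fx']*c[0]/-c[2], p['cy']-p['fy']*c[1]/-c[2]
def depth_pt(p,D,u,v):
    o,d=ray(p,u,v); return o+d*D[int(v),int(u)]
E
python3 - <<'E'
from h import *
s=env.get_state(); print(s)
for n in ['top','scene']:
    p=env.camera_params(n); print(n,p)
    im,d=env.read_camera(n); cv2.imwrite(f'pics/{n}0.png',im); np.savez(f'pics/{n}0.npz',im=im,d=d)
E
```

```text
pics
{'clock': 0.0, 'joint_pos': array([1.03041012e+00, 3.14031123e-01, 4.49764390e-02, 1.30358838e+00,
       8.98999106e-06, 1.43120965e+00]), 'qvel': array([-0.0001865 ,  0.0002461 ,  0.0005029 ,  0.00133934,  0.00078654,
       -0.00086473]), 'tau': array([ 1.16881558e-03, -4.80630147e+01,  2.98531401e+01,  1.93724589e-02,
       -7.85966245e-05,  2.60400501e-07]), 'tcp_pos': array([0.22407486, 0.52899222, 0.23039035]), 'orientation': array([-3.12157161e-04,  1.99061030e-01,  9.79986660e-01, -8.69014581e-04]), 'wrist_force': array([ 0.39890111, -0.60081673,  0.11029144]), 'ft_torque': array([-0.01341819, -0.04556643, -0.01050845]), 'finger_gap': 0.08562983869661643}
top {'fx': 422.1993416638969, 'fy': 422.1993416638969, 'cx': 316.19825623609364, 'cy': 199.55489659337715, 'position': array([ 0.46333159, -0.0059903 ,  0.96049315]), 'orientation': array([-0.69511091, -0.04818584,  0.02751978,  0.71675771])}
scene {'fx': 496.8412275972277, 'fy': 496.8412275972277, 'cx': 323.7610734444685, 'cy': 205.08554397486293, 'position': array([1.37349048, 0.64889127, 0.80380543]), 'orientation': array([0.39193861, 0.19700856, 0.42577934, 0.79138089])}
```

View pics/top0.png

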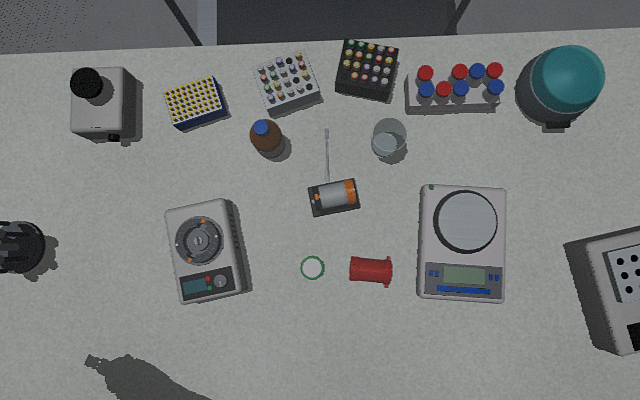

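View pics/scene0.png

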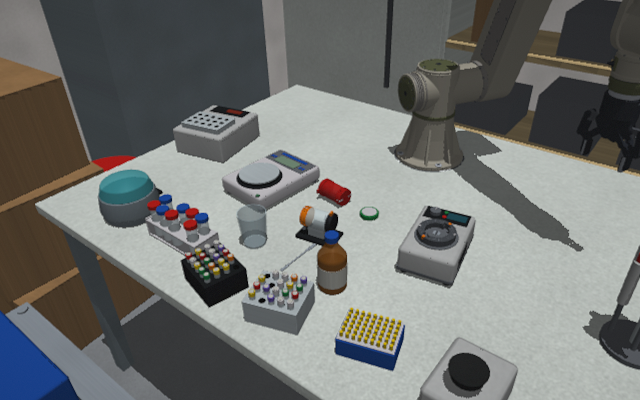

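Candidates in the top view: the orange-capped jar on the black saddle (333,196), the red look-alike (371,270), and the green spare cap (312,267). By the description I choose (333,196). I'll check it in a close crop together with the mill and pan.

Run:
```python
from h import *
z=np.load('pics/top0.npz'); im=z['im'];D=z['d']; p=env.camera_params('top')
a=cv2.resize(im[165:225,295:370],None,fx=5,fy=5,interpolation=cv2.INTER_CUBIC)
b=cv2.resize(im[190:310,155:255],None,fx=4,fy=4,interpolation=cv2.INTER_CUBIC)[:480]
c=np.zeros((480,a.shape[1]+b.shape[1],3),np.uint8); c[:a.shape[0],:a.shape[1]]=a; c[:b.shape[0],a.shape[1]:]=b
cv2.imwrite('pics/crop1.png',c)
hsv=cv2.cvtColor(im,cv2.COLOR_BGR2HSV)
def comp(mask,x0,y0,x1,y1):
    m=np.zeros(mask.shape,np.uint8); m[y0:y1,x0:x1]=mask[y0:y1,x0:x1]
    n,l,s,c=cv2.connectedComponentsWithStats(m); return [(s[i],c[i]) for i in range(1,n) if s[i][4]>3]
org=((hsv[...,0]>5)&(hsv[...,0]<22)&(hsv[...,1]>140)&(hsv[...,2]>90)).astype(np.uint8)
print('orange jar',comp(org,295,170,370,225)); print('orange mill',comp(org,160,190,250,300))
# pan: height slab from depth
v,u=np.mgrid[0:400,0:640]
d=np.stack([(u-p['cx'])/p['fx'],-(v-p['cy'])/p['fy'],-np.ones_like(u,float)],-1)*D[...,None]
P=q2R(p['orientation']).apply(d.reshape(-1,3)).reshape(400,640,3)+p['position']
np.save('pics/P.npy',P)
Z=P[...,2]
print('bench z',np.median(Z[150:180,220:230]))
def circ(m):
    cs,_=cv2.findContours(m,cv2.RETR_EXTERNAL,cv2.CHAIN_APPROX_NONE); c=max(cs,key=cv2.contourArea); return cv2.fitEllipse(c),cv2.minAreaRect(c),c
m=np.zeros((400,640),np.uint8); m[185:260,420:510]=((Z>.0655)&(Z<.08))[185:260,420:510]
e,r,c=circ(m); print('pan',e,on_plane(p,*e[0],.07), np.median(Z[205:235,450:480]))
m=np.zeros((400,640),np.uint8); m[180:310,405:515]=((Z>.045)&(Z<.08))[180:310,405:515]
e,r,c=circ(m); print('bal',r,[on_plane(p,*q,.058)[:2] for q in cv2.boxPoints(r)])
m=np.zeros((400,640),np.uint8); m[190:310,150:255]=((Z>.084)&(Z<.12))[190:310,150:255]
for s,cc in comp(m,150,190,255,310): print('mill hi',s,cc,on_plane(p,*cc,.09))
e,r,c=circ(m); print('collar',e,on_plane(p,*e[0],.094))
m=np.zeros((400,640),np.uint8); m[180:315,150:260]=((Z>.06)&(Z<.12))[180:315,150:260]
e,r,c=circ(m); print('mill',r,[on_plane(p,*q,.075)[:2] for q in cv2.boxPoints(r)])
m=np.zeros((400,640),np.uint8); m[165:225,295:370]=((Z>.03)&(Z<.12))[165:225,295:370]
e,r,c=circ(m); print('jar',r,[on_plane(p,*q,.055)[:2] for q in cv2.boxPoints(r)])
m=np.zeros((400,640),np.uint8); m[165:225,295:370]=((hsv[...,2]<60)|(Z>.03))[165:225,295:370]
e,r,c=circ(m); print('plate',r,[on_plane(p,*q,.01)[:2] for q in cv2.boxPoints(r)])
```

```text
orange jar [(array([344, 180,  12,  24, 167], dtype=int32), array([350.04790419, 190.99401198])), (array([315, 194,   5,   6,  23], dtype=int32), array([316.7826087 , 196.43478261]))]
orange mill [(array([202, 219,   4,   4,  12], dtype=int32), array([203.08333333, 220.58333333])), (array([188, 258,   4,   4,  10], dtype=int32), array([189.5, 259.5]))]
bench z 0.00078752609224364
pan ((467.0686340332031, 220.8592987060547), (55.71809005737305, 57.960365295410156), 121.13076782226562) [ 0.50460589 -0.29499574  0.07      ] 0.07061007659090246
bal ((463.1396179199219, 243.37075805664062), (86.0133285522461, 116.56766510009766), 2.2025980949401855) [array([ 0.34377918, -0.18669413]), array([ 0.58807789, -0.20956508]), array([ 0.57490231, -0.39061153]), array([ 0.33265337, -0.3628118 ])]
mill hi [175 219  45  44 926] [197.20302376 240.27861771] [0.48051418 0.26705486 0.09      ]
mill hi [188 230  21  21 298] [197.90939597 240.02348993] [0.48099715 0.26557957 0.09      ]
mill hi [214 274  13  14 139] [220.17266187 280.14388489] [0.39784557 0.21951692 0.09      ]
collar ((197.1308135986328, 240.233154296875), (42.910560607910156, 44.253578186035156), 62.46034240722656) [0.48053298 0.2659505  0.094     ]
mill ((202.85592651367188, 250.93035888671875), (97.69123077392578, 65.28394317626953), 78.92979431152344) [array([0.54883879, 0.34865552]), array([0.57124248, 0.21116413]), array([0.36993913, 0.17322901]), array([0.34779961, 0.30718862])]
jar ((334.23077392578125, 194.65383911132812), (24.906747817993164, 41.772735595703125), 78.69007110595703) [array([0.58980816, 0.02887014]), array([ 0.60473734, -0.06028938]), array([ 0.55133098, -0.06873954]), array([0.53644984, 0.01982947])]
plate ((332.8846435546875, 197.42308044433594), (30.98634910583496, 48.636802673339844), 78.69007110595703) [array([0.59543686, 0.0427061 ]), array([ 0.61368596, -0.06628932]), array([ 0.54402849, -0.07728143]), array([0.52585245, 0.03081714])]
```

View pics/crop1.png

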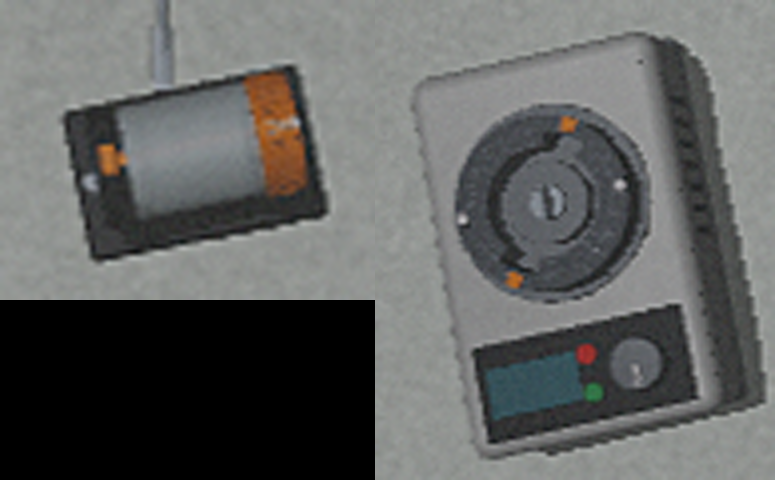

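The crop shows the orange-capped jar on the black saddle, base to the left with a lug on top near (317,196), cap to the right near (350,191). On the mill, the orange slot marks are at (203,221) and (189,260). The red jar at (371,270) is not wanted.

```bash
cat >> h.py <<'E'
def az(a): a=np.radians(a); return np.array([np.cos(a),np.sin(a),0])
def mk(y,z): return R.from_matrix(np.stack([np.cross(y,z),y,z],1))
Zw=np.array([0,0,1.])
SX=az(99.5); T0=np.cos(np.pi/6)*-Zw+.5*SX
RG=mk(az(9.5),T0)                      # grasp orientation on saddle
def RP(a,tilt=30):                     # placing: tool azimuth a, tilted down
    t=np.radians(tilt); return mk(az(a+90),np.cos(t)*az(a)-np.sin(t)*Zw)
def RV(ya): return mk(az(ya),-Zw)      # vertical tool, jaw azimuth ya
def go(pos,Rt,P0=None,R0=None):
    s=env.get_state()
    if P0 is None: P0,R0=s['tcp_pos'],q2R(s['orientation'])
    sh=R0.inv().apply(np.array(pos)-P0); rv=np.degrees((R0.inv()*Rt).as_rotvec())
    print('rows to go',np.round(sh,4),np.round(rv,2),'norm',np.linalg.norm(sh).round(3),np.linalg.norm(rv).round(1)); return np.array(pos),Rt
JC=np.array([.5703,-.0198,.055]); G=JC+.006*SX
E
python3 - <<'E'
from h import *
p=env.camera_params('top')
P=np.load('pics/P.npy')
# jar axis check by cap/body ridge
for q in [(176.75,244.75),(216.25,236.25)]: print('dot',on_plane(p,*q,.094))
m=P[165:225,295:370].reshape(-1,3); m=m[(m[:,2]>.06)&(m[:,2]<.1)]
print('jar top pts centroid',m.mean(0)); u,s,v=np.linalg.svd(m[:,:2]-m[:,:2].mean(0)); print(v[0],'proj along SX',np.percentile((m-JC)@SX,[0,5,95,100]),'across',np.percentile((m-JC)@az(9.5),[1,50,99]))
# cap direction check
print('cap after', (RP(-30)*RG.inv()).apply(-SX))
a=go(G-.12*T0,RG); b=go(G+.022*T0,RG,*a)
E
```

```text
dot [0.47249962 0.30834346 0.094     ]
dot [0.48754194 0.22621066 0.094     ]
jar top pts centroid [ 0.56856188 -0.01943088  0.07611318]
[-0.18263597  0.98318061] proj along SX [-0.04353344 -0.03888649  0.04024253  0.04444587] across [-0.02455496 -0.00223231  0.02433575]
cap after [-2.11020136e-16  1.43945909e-16  1.00000000e+00]
rows to go [-0.5619 -0.4157  0.0721] [-15.14  27.45  56.15] norm 0.703 64.3
rows to go [ 0.    -0.     0.142] [0. 0. 0.] norm 0.142 0.0
```

```bash
python3 -m creep '[[-0.036,-0.028,0,-1,1.7,3.5],[-0.072,-0.056,0,-2,3.4,7],[-0.108,-0.084,0,-3,5.1,10.5],[-0.144,-0.112,0,-4,6.8,14],[-0.18,-0.14,0,-5,8.5,17.5],[-0.216,-0.168,0,-6,10.2,21],[-0.252,-0.196,0,-7,11.9,24.5],[-0.288,-0.224,0,-7.5,13.7,28]]' 0.085 40
python3 - <<'E'
from h import *
go(G-.2*T0,RG); print(env.get_state()['joint_pos'])
E
```

```text
clock: 0.9
tcp_pos: [0.4024, 0.2091, 0.2314]
orientation: [-0.103, 0.429, 0.893, 0.088]
wrist_force: [1.1, -0.1, -0.8]
finger_gap: 0.085
rows to go [-0.3534 -0.0549 -0.0957] [-7.49 13.65 28.04] norm 0.37 32.1
[ 0.12576647  0.10862038 -0.24090711  1.30156952  0.25933293  1.01021319]
```

```bash
python3 -m creep '[[-0.044,-0.007,-0.012,-0.9,1.7,3.5],[-0.088,-0.014,-0.024,-1.9,3.4,7],[-0.132,-0.02,-0.036,-2.8,5.1,10.5],[-0.177,-0.027,-0.048,-3.7,6.8,14],[-0.221,-0.034,-0.06,-4.7,8.5,17.5],[-0.265,-0.041,-0.072,-5.6,10.2,21],[-0.309,-0.048,-0.084,-6.5,11.9,24.5],[-0.353,-0.055,-0.096,-7.5,13.65,28]]'
python3 - <<'E'
from h import *
print(env.get_state()['joint_pos']); go(G-.2*T0,RG); go(G+.022*T0,RG)
p=env.camera_params('wrist'); im,d=env.read_camera('wrist'); cv2.imwrite('pics/w1.png',im); np.savez('pics/w1.npz',im=im,d=d)
print(p); print('proj JC,G',proj(p,JC),proj(p,G), 'cap top',proj(p,JC-.044*SX),'base',proj(p,JC+.044*SX))
E
```

```text
clock: 1.7
tcp_pos: [0.5866, -0.1119, 0.2285]
orientation: [-0.198, 0.624, 0.737, 0.167]
wrist_force: [-0.2, 0.3, 0.3]
finger_gap: 0.0849
[-0.52271193  0.60906175  0.38172949  1.69563047  0.39631295  0.8107665 ]
rows to go [-0.0005 -0.0009  0.0001] [-0.02 -0.02 -0.  ] norm 0.001 0.0
rows to go [-0.0006 -0.0008  0.2221] [-0.02 -0.02 -0.  ] norm 0.222 0.0
{'fx': 299.7942893984023, 'fy': 299.7942893984023, 'cx': 320.9379055319248, 'cy': 198.73014137589033, 'position': array([ 0.58718207, -0.12308197,  0.38695443]), 'orientation': array([0.98900679, 0.12190903, 0.01090831, 0.08297449])}
proj JC,G (np.float64(321.8241474768127), np.float64(180.72334754248848)) (np.float64(321.8295252855496), np.float64(175.79737493368287)) cap top (np.float64(321.78328759866247), np.float64(218.15023466604526)) base (np.float64(321.8625680989458), np.float64(145.53077348472692))
```

View pics/w1.png

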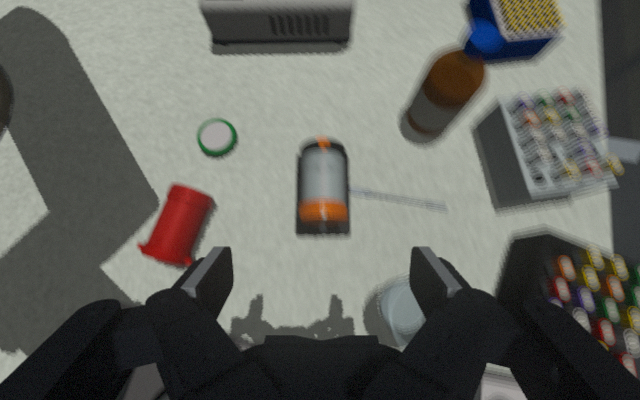

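The wrist view shows the jar centred between the fingers at about (323,182), cap towards the gripper and a lug on top at (323,143). It agrees with the projection, so I approach.

```bash
python3 -m creep '[[0,0,0.035,0,0,0],[-0.0005,-0.0005,0.07,0,0,0],[-0.0005,-0.0005,0.105,0,0,0],[-0.0005,-0.0005,0.14,0,0,0],[-0.0005,-0.0005,0.17,0,0,0],[-0.0005,-0.0005,0.195,0,0,0],[-0.0005,-0.0005,0.212,0,0,0],[-0.0005,-0.0005,0.222,0,0,0]]'
python3 -m creep '[[0,0,0,0,0,0],[0,0,0,0,0,0],[0,0,0,0,0,0],[0,0,0,0,0,0],[0,0,0,0,0,0],[0,0,0,0,0,0],[0,0,0,0,0,0],[0,0,0,0,0,0]]' 0.03 50
python3 - <<'E'
from h import *
s=env.get_state(); print(s['wrist_force'],s['tcp_pos'])
p=s['tcp_pos']; go(p+[0,0,.13],RG)
pan=np.array([.5046,-.295,.07])
# jar grasp in jar frame: TCP minus .022 t at 38 mm above underside
Rp=RP(-30); tz=Rp.apply([0,0,1.])
off=(G-p); o2=(Rp*RG.inv()).apply(off); print('offset',off,o2)
up=pan+[0,0,.038]-o2
a=go(p+[0,0,.13],RG); b=go(up+[0,0,.12],Rp,*a); print(up, b[0])
E
```

```text
clock: 2.55
tcp_pos: [0.5657, -0.0002, 0.0347]
orientation: [-0.199, 0.623, 0.738, 0.166]
wrist_force: [0.1, 0.8, -0.6]
finger_gap: 0.0853
clock: 3.35
tcp_pos: [0.5681, -0.0022, 0.0374]
orientation: [-0.196, 0.623, 0.738, 0.167]
wrist_force: [0.3, -3.5, 6.3]
finger_gap: 0.0488
[ 0.33299819 -3.49857722  6.25492161] [ 0.56813022 -0.00218897  0.03742273]
rows to go [ 0.0647  0.0003 -0.1127] [0.07 0.14 0.19] norm 0.13 0.2
offset [ 0.0011795  -0.01169332  0.01757727] [-0.01560568  0.00812471  0.01172763]
rows to go [ 0.0647  0.0003 -0.1127] [0.07 0.14 0.19] norm 0.13 0.2
rows to go [-0.2258 -0.0969 -0.1868] [-14.43 -83.6  -53.86] norm 0.309 100.5
[ 0.52020568 -0.30312471  0.09627237] [ 0.52020568 -0.30312471  0.21627237]
```

```bash
python3 -m creep '[[0.005,0,-0.0087,0,0,0],[0.013,0,-0.0225,0,0,0],[0.023,0,-0.04,0,0,0],[0.035,0,-0.061,0,0,0],[0.048,0,-0.083,0,0,0],[0.061,0,-0.106,0,0,0],[0.072,0,-0.125,0,0,0],[0.08,0,-0.139,0,0,0]]'
python3 - <<'E'
from h import *
s=env.get_state(); print(s['wrist_force'],s['joint_pos'])
go([.5202,-.3031,.22],RP(-30))
E
```

```text
clock: 4.15
tcp_pos: [0.5668, -0.0015, 0.1983]
orientation: [-0.197, 0.623, 0.738, 0.167]
wrist_force: [0.3, 0.3, -2.7]
finger_gap: 0.0488
[ 0.33098739  0.27105327 -2.66492362] [-0.37803435  0.48918539  0.11563996  1.48737621  0.43991077  0.95819496]
rows to go [-0.2401 -0.0967 -0.1631] [-14.39 -83.53 -53.64] norm 0.306 100.3
```

```bash
python3 -m creep '[[-0.015,-0.006,-0.010,-0.9,-5.2,-3.35],[-0.03,-0.012,-0.02,-1.8,-10.4,-6.7],[-0.045,-0.018,-0.03,-2.7,-15.7,-10],[-0.06,-0.024,-0.041,-3.6,-20.9,-13.4],[-0.075,-0.03,-0.051,-4.5,-26.1,-16.7],[-0.09,-0.036,-0.061,-5.4,-31.3,-20.1],[-0.105,-0.042,-0.072,-6.3,-36.5,-23.4],[-0.12,-0.048,-0.082,-7.2,-41.8,-26.8]]'
python3 - <<'E'
from h import *
s=env.get_state(); print(s['wrist_force'],s['joint_pos'])
go([.5202,-.3031,.22],RP(-30))
E
```

```text
clock: 4.95
tcp_pos: [0.5431, -0.1525, 0.208]
orientation: [0.159, 0.467, 0.87, 0.02]
wrist_force: [0.2, -0.1, -4.2]
finger_gap: 0.0488
[ 0.20955586 -0.13783482 -4.19238112] [-0.42555648  0.04773971 -0.39436341  0.80778523  0.01753565  0.56260992]
rows to go [-0.1145 -0.1011 -0.0009] [ -7.21 -41.65 -26.69] norm 0.153 50.0
```

```bash
python3 -m creep '[[-0.014,-0.0125,0,-0.9,-5.2,-3.35],[-0.028,-0.025,0,-1.8,-10.4,-6.7],[-0.043,-0.038,0,-2.7,-15.7,-10],[-0.057,-0.05,0,-3.6,-20.9,-13.4],[-0.0715,-0.063,0,-4.5,-26.1,-16.7],[-0.086,-0.0755,0,-5.4,-31.3,-20.1],[-0.1,-0.088,-0.001,-6.3,-36.5,-23.4],[-0.1145,-0.101,-0.001,-7.2,-41.65,-26.7]]'
python3 -m creep '[[0,0,0,0,0,0],[0,0,0,0,0,0],[0,0,0,0,0,0],[0,0,0,0,0,0],[0,0,0,0,0,0],[0,0,0,0,0,0],[0,0,0,0,0,0],[0,0,0,0,0,0]]'
python3 - <<'E'
from h import *
s=env.get_state(); print(s['wrist_force'],s['joint_pos'])
go([.5202,-.3031,.22],RP(-30)); go([.5202,-.3031,.1],RP(-30))
for n in ['scene','top']:
    im,d=env.read_camera(n); np.savez(f'pics/{n}1.npz',im=im,d=d)
    p=env.camera_params(n); u,v=map(int,proj(p,[.5046,-.295,.15])); x=max(0,u-60);y=max(0,v-60)
    cv2.imwrite(f'pics/{n}1.png',cv2.resize(im[y:y+130,x:x+130],None,fx=4,fy=4,interpolation=cv2.INTER_CUBIC)); print(n,x,y)
cv2.imwrite('pics/both1.png',np.hstack([cv2.resize(cv2.imread(f'pics/{n}1.png'),(400,400)) for n in ['scene','top']]))
E
```

```text
clock: 5.75
tcp_pos: [0.5317, -0.3101, 0.2331]
orientation: [0.474, 0.225, 0.842, -0.126]
wrist_force: [0.4, 0.7, -2.6]
finger_gap: 0.0489
clock: 6.55
tcp_pos: [0.5318, -0.3098, 0.2321]
orientation: [0.473, 0.226, 0.842, -0.126]
wrist_force: [-0.1, 0.3, -2.5]
finger_gap: 0.049
[-0.1300411   0.27589657 -2.48626575] [-0.75586567 -0.1334546  -1.02683226 -0.33405962  0.19893539 -0.11995713]
rows to go [ 0.0173 -0.     -0.0051] [ 0.06 -1.34 -0.14] norm 0.018 1.4
rows to go [ 0.1198 -0.0004  0.0573] [ 0.06 -1.34 -0.14] norm 0.133 1.4
scene 195 87
top 420 158
```

View pics/both1.png

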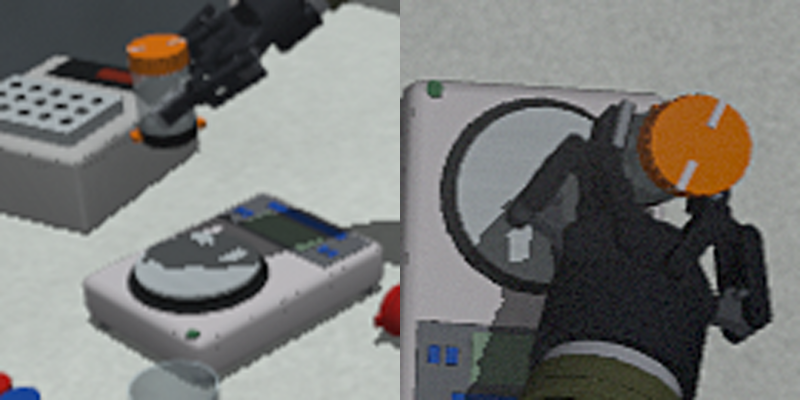

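Scene and top crops show the jar held upright, cap up, at (700,145) in the top half. The pan is centred near image pixel (465,222) and joint 3 is at its limit, which should ease lower down, so I descend.

```bash
python3 -m creep '[[0.010,0,0.004,0,-0.2,0],[0.024,0,0.010,0,-0.5,0],[0.04,0,0.017,0,-0.8,0],[0.056,0,0.025,0,-1.1,0],[0.07,0,0.032,0,-1.3,0],[0.082,0,0.037,0,-1.3,0],[0.09,0,0.04,0,-1.3,0],[0.094,0,0.042,0,-1.3,0]]'
python3 - <<'E'
from h import *
s=env.get_state(); print(s['wrist_force'],s['joint_pos'])
go([.5202,-.3031,.098],RP(-30))
E
```

```text
clock: 7.45
tcp_pos: [0.5638, -0.3314, 0.1606]
orientation: [0.46, 0.228, 0.85, -0.12]
wrist_force: [0.2, -0.6, -2.6]
finger_gap: 0.049
[ 0.19896961 -0.55968041 -2.64047551] [-0.74002064  0.10048962 -1.0265647  -0.53677165  0.18559919 -0.11711819]
rows to go [ 0.0808  0.0026 -0.0092] [ 0.28 -3.16 -0.16] norm 0.081 3.2
```

```bash
cat >> h.py <<'E'
PAN=np.array([.5035,-.293,.07]); OFF=np.array([.0011795,-.01169332,.01757727])
def place(a,h): return PAN+[0,0,.038+h]-(RP(a)*RG.inv()).apply(OFF), RP(a)
E
python3 - <<'E'
from h import *
print(place(-85,.06)[0]); go(*place(-85,.06))
E
```

```text
[ 0.50579567 -0.31044357  0.15627237]
rows to go [ 0.0368 -0.0107 -0.0485] [47.12 -3.05 28.67] norm 0.062 55.2
```

```bash
python3 -m creep '[[0.005,-0.001,-0.006,6,-0.4,3.6],[0.009,-0.003,-0.012,12,-0.8,7.2],[0.014,-0.004,-0.018,18,-1.2,10.8],[0.018,-0.005,-0.024,24,-1.5,14.4],[0.023,-0.007,-0.03,30,-1.9,18],[0.028,-0.008,-0.036,36,-2.3,21.6],[0.032,-0.009,-0.042,42,-2.7,25.2],[0.037,-0.011,-0.048,47,-3,28.7]]'
python3 - <<'E'
from h import *
s=env.get_state(); print(s['wrist_force'],s['joint_pos'])
go(*place(-85,.06)); go(*place(-85,.01))
E
```

```text
clock: 8.25
tcp_pos: [0.5068, -0.3099, 0.1575]
orientation: [0.37, 0.586, 0.638, -0.336]
wrist_force: [-0.3, -0.0, -3.6]
finger_gap: 0.0491
[-0.30421342 -0.0170346  -3.62451498] [-0.27020195  0.25417553 -0.72005105  0.04878813 -0.94522205  0.93114907]
rows to go [ 0.0008 -0.001   0.001 ] [ 0.12  0.01 -0.25] norm 0.002 0.3
rows to go [ 0.0441 -0.0013  0.026 ] [ 0.12  0.01 -0.25] norm 0.051 0.3
```

Reached. Now down slowly to 10 mm above the pan, then look for contact.

```bash
python3 -m creep '[[0.007,0,0.004,0,0,0],[0.015,-0.001,0.009,0,0,0],[0.023,-0.001,0.013,0,0,0],[0.03,-0.001,0.017,0,0,0],[0.036,-0.001,0.021,0,0,0],[0.04,-0.001,0.0235,0,0,0],[0.043,-0.001,0.025,0,0,0],[0.044,-0.001,0.026,0,0,-0.2]]'
python3 - <<'E'
from h import *
p=env.camera_params('scene'); s=env.get_state(); print(s['wrist_force'])
go(*place(-85,.0))
im,d=env.read_camera('scene'); u,v=map(int,proj(p,[.5,-.293,.1])); print(u,v)
cv2.imwrite('pics/s2.png',cv2.resize(im[v-55:v+45,u-65:u+65],None,fx=6,fy=6,interpolation=cv2.INTER_CUBIC)[:600,:780])
E
```

```text
clock: 9.05
tcp_pos: [0.5048, -0.3114, 0.1055]
orientation: [0.368, 0.584, 0.64, -0.337]
wrist_force: [-0.4, 0.4, -3.6]
finger_gap: 0.0489
[-0.42079038  0.37969673 -3.55669092]
rows to go [0.0084 0.0011 0.0038] [ 0.12 -0.04  0.18] norm 0.009 0.2
258 162
```

View pics/s2.png

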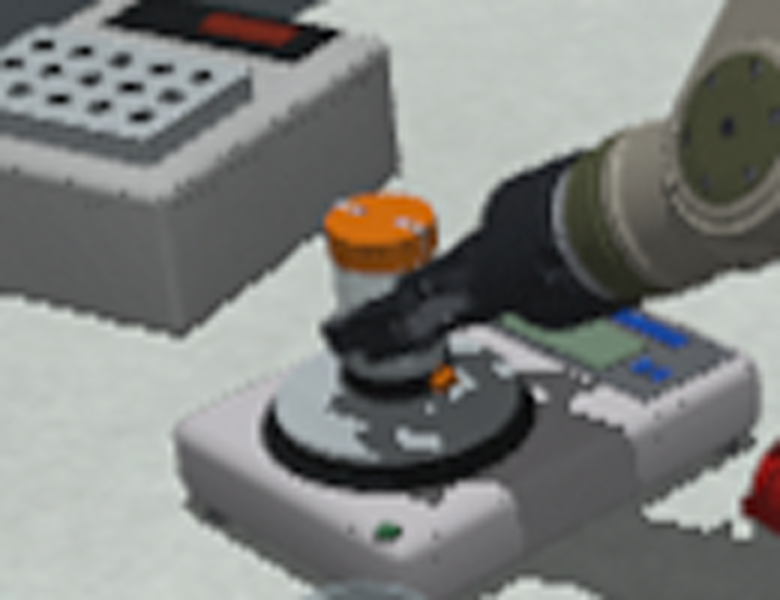

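The jar is upright just above the middle of the pan, with its base near (395,375) in the crop. Now the final lowering.

```bash
python3 -m creep '[[0.0009,0,0.0005,0,0,0],[0.0018,0,0.001,0,0,0],[0.0026,0,0.0015,0,0,0],[0.0035,0,0.002,0,0,0],[0.0043,0,0.0025,0,0,0],[0.0052,0,0.003,0,0,0],[0.0061,0,0.0035,0,0,0],[0.0061,0,0.0035,0,0,0]]'
python3 -m creep '[[0.0009,0,0.0005,0,0,0],[0.0013,0,0.0007,0,0,0],[0.0017,0,0.001,0,0,0],[0.0017,0,0.001,0,0,0],[0.0017,0,0.001,0,0,0],[0.0017,0,0.001,0,0,0],[0.0017,0,0.001,0,0,0],[0.0017,0,0.001,0,0,0]]'
```

```text
clock: 9.9
tcp_pos: [0.5049, -0.3113, 0.0987]
orientation: [0.369, 0.584, 0.64, -0.337]
wrist_force: [0.5, 0.2, -3.8]
finger_gap: 0.0488
clock: 10.7
tcp_pos: [0.505, -0.3117, 0.0987]
orientation: [0.37, 0.584, 0.639, -0.338]
wrist_force: [-4.6, 4.4, 6.7]
finger_gap: 0.0485
```

```bash
python3 -m creep '[[-0.0008,0,-0.0005,0,0,0],[-0.0008,0,-0.0005,0,0,0],[-0.0008,0,-0.0005,0,0,0],[-0.0008,0,-0.0005,0,0,0],[-0.0008,0,-0.0005,0,0,0],[-0.0008,0,-0.0005,0,0,0],[-0.0008,0,-0.0005,0,0,0],[-0.0008,0,-0.0005,0,0,0]]'
python3 -m creep '[[0,0,0,0,0,0],[0,0,0,0,0,0],[0,0,0,0,0,0],[0,0,0,0,0,0],[0,0,0,0,0,0],[0,0,0,0,0,0],[0,0,0,0,0,0],[0,0,0,0,0,0]]' 0.085
python3 - <<'E'
from h import *
s=env.get_state(); print(s['tcp_pos'],s['joint_pos'])
t=q2R(s['orientation']).apply([0,0,1]); print(t)
E
```

```text
clock: 11.5
tcp_pos: [0.5051, -0.3116, 0.0987]
orientation: [0.369, 0.584, 0.639, -0.338]
wrist_force: [-3.9, 2.8, 5.7]
finger_gap: 0.0486
clock: 12.3
tcp_pos: [0.5049, -0.3113, 0.0978]
orientation: [0.369, 0.584, 0.64, -0.337]
wrist_force: [-0.1, 0.3, 0.2]
finger_gap: 0.0851
[ 0.50489713 -0.31130325  0.09775356] [-0.27444364  0.36386665 -0.78170304 -0.12704142 -0.94221304  0.91832159]
[ 0.07772089 -0.86219113 -0.50058558]
```

```bash
python3 -m creep '[[0,0,-0.006,0,0,0],[0,0,-0.018,0,0,0],[0,0,-0.036,0,0,0],[0,0,-0.06,0,0,0],[0,0,-0.085,0,0,0],[0,0,-0.11,0,0,0],[0,0,-0.135,0,0,0],[0,0,-0.15,0,0,0]]'
python3 - <<'E'
from h import *
p=env.camera_params('top'); im,d=env.read_camera('top'); np.savez('pics/top2.npz',im=im,d=d)
s=env.get_state(); print(s['joint_pos'],proj(p,[.5035,-.293,.158]))
hsv=cv2.cvtColor(im,cv2.COLOR_BGR2HSV)
m=((hsv[...,0]>5)&(hsv[...,0]<22)&(hsv[...,1]>140)&(hsv[...,2]>90)).astype(np.uint8); m[:,:420]=0;m[:,510:]=0;m[:150]=0;m[270:]=0
n,l,st,c=cv2.connectedComponentsWithStats(m); 
for i in range(1,n):
    if st[i][4]>4: print(st[i],c[i],on_plane(p,*c[i],.158))
go([.5035,-.293,.27],RV(5))
a=cv2.resize(im[175:265,415:515],None,fx=6,fy=6,interpolation=cv2.INTER_CUBIC); cv2.imwrite('pics/t2.png',a)
E
```

```text
clock: 13.1
tcp_pos: [0.4935, -0.1805, 0.1744]
orientation: [0.369, 0.584, 0.64, -0.337]
wrist_force: [-0.2, -0.4, -0.2]
finger_gap: 0.0851
[-0.00178738  0.2617685  -0.58559439  0.56050985 -1.03913381  1.38309391] (np.float64(481.21445560873394), np.float64(218.84545727379358))
[467 206  30  28 570] [481.65438596 219.2122807 ] [ 0.5027856  -0.29376893  0.158     ]
[452 221   5   6  25] [454.04 223.24] [ 0.49679802 -0.24188224  0.158     ]
rows to go [-0.1391 -0.0011  0.051 ] [ 0.2  59.98  0.28] norm 0.148 60.0
```

View pics/t2.png

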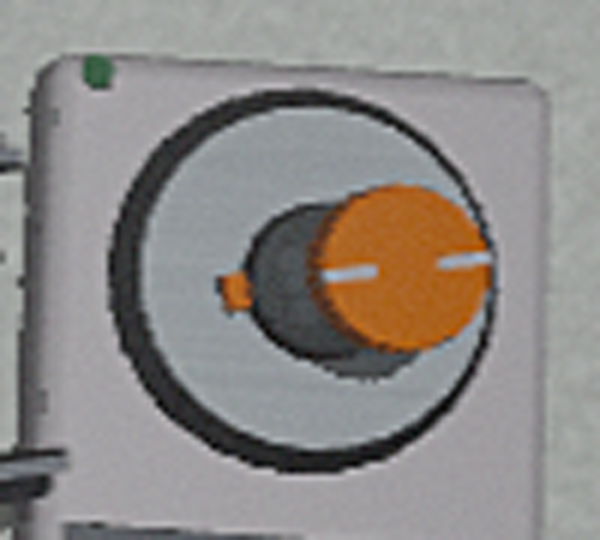

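The top crop shows the jar standing on the pan, released. Its cap centre is at (403,268) in the crop, with white lines from (322,276) to (490,257).

```bash
python3 -m creep '[[-0.025,0,0,0,3,0],[-0.05,0,0.0,0,10,0],[-0.08,0,0.005,0,18,0],[-0.105,0,0.012,0,26,0],[-0.12,0,0.02,0,34,0],[-0.13,0,0.03,0,42.5,0],[-0.136,0,0.04,0,51,0],[-0.139,-0.001,0.051,0.2,59.5,0.3]]'
python3 -m creep '[[0,0,0,0,0.5,0],[0,0,0,0,0.5,0],[0,0,0,0,0.5,0],[0,0,0,0,0.5,0],[0,0,0,0,0.5,0],[0,0,0,0,0.5,0],[0,0,0,0,0.5,0],[0,0,0,0,0.5,0]]'
python3 - <<'E'
from h import *
p=env.camera_params('top'); f=lambda x,y:on_plane(p,415+x/6,175+y/6,.158)
a,b=f(322,276),f(490,257); print('lug az top',np.degrees(np.arctan2(*(b-a)[1::-1])), (a+b)/2)
p=env.camera_params('wrist'); im,d=env.read_camera('wrist'); cv2.imwrite('pics/w2.png',im); np.savez('pics/w2.npz',im=im,d=d); np.save('pics/w2p.npy',p,allow_pickle=True)
hsv=cv2.cvtColor(im,cv2.COLOR_BGR2HSV)
m=((hsv[...,0]>5)&(hsv[...,0]<22)&(hsv[...,1]>140)&(hsv[...,2]>90)).astype(np.uint8)
cs,_=cv2.findContours(m,cv2.RETR_EXTERNAL,cv2.CHAIN_APPROX_NONE)
for c in cs:
    if cv2.contourArea(c)>100: print(cv2.contourArea(c),cv2.boundingRect(c),cv2.minEnclosingCircle(c))
w=proj(p,[.5028,-.2938,.158]); print('expected cap top',w, 'depth',d[int(w[1]),int(w[0])],p['position'])
s=env.get_state(); print(s['joint_pos']); go([.503,-.2935,.27],RV(5))
E
```

```text
clock: 13.95
tcp_pos: [0.5033, -0.2964, 0.2701]
orientation: [0.003, 0.677, 0.736, -0.001]
wrist_force: [1.3, 0.2, 0.3]
finger_gap: 0.0851
clock: 14.75
tcp_pos: [0.5027, -0.295, 0.2679]
orientation: [-0.001, 0.676, 0.737, -0.0]
wrist_force: [0.2, -0.6, 0.2]
finger_gap: 0.085
lug az top -85.26569228682557 [ 0.50234231 -0.29560619  0.158     ]
2291.0 (292, 163, 60, 59) ((321.6987609863281, 192.28543090820312), 29.93027114868164)
expected cap top (np.float64(322.95163484303407), np.float64(194.29419815577313)) depth 0.26047984 [ 0.49565065 -0.22593099  0.41086337]
[-6.68083874e-01  3.23963958e-01  1.49793642e-01  1.39792345e+00
 -6.85904279e-04  8.17705968e-01]
rows to go [ 0.0015  0.0004 -0.0022] [-0.08 -0.02 -0.13] norm 0.003 0.2
```

View pics/w2.png

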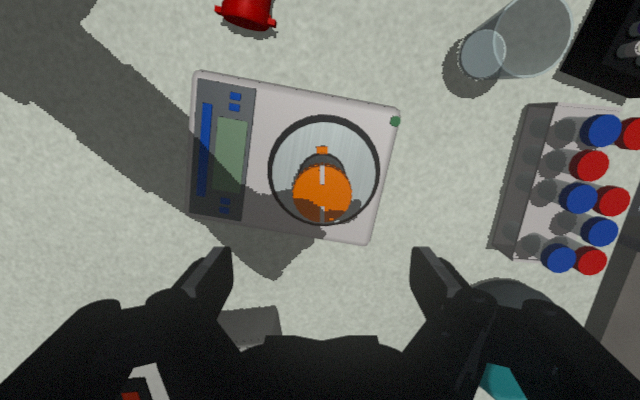

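The wrist view shows the jar upright on the pan, cap centre at (322,192), midway between the fingers and within 2 px of the projection. The two seconds have nearly passed, so I work out the regrasp.

Run:
```python
from h import *
p=np.load('pics/w2p.npy',allow_pickle=True).item(); d=np.load('pics/w2.npz')['d']
c=on_plane(p,321.7,192.3,.158); print('cap wrist',c, depth_pt(p,d,322,185))
c2=np.array([.5026,-.2942,0]); 
go([c2[0],c2[1],.126],RV(5))
```

```text
cap wrist [ 0.5015535  -0.29210158  0.158     ] [ 0.50122344 -0.28537885  0.1588102 ]
rows to go [0.0008 0.0002 0.1418] [-0.08 -0.02 -0.13] norm 0.142 0.2
```

```bash
python3 -m creep '[[0.001,0,0.02,0,0,0],[0.001,0,0.05,0,0,0],[0.001,0,0.08,0,0,0],[0.001,0,0.105,0,0,0],[0.001,0,0.12,0,0,0],[0.001,0,0.13,0,0,0],[0.001,0,0.137,0,0,0],[0.001,0,0.142,0,0,0]]'
python3 -m creep '[[0,0,0,0,0,0],[0,0,0,0,0,0],[0,0,0,0,0,0],[0,0,0,0,0,0],[0,0,0,0,0,0],[0,0,0,0,0,0],[0,0,0,0,0,0],[0,0,0,0,0,0]]' 0.03 70
```

```text
clock: 15.6
tcp_pos: [0.5026, -0.2945, 0.1256]
orientation: [-0.0, 0.677, 0.736, -0.0]
wrist_force: [0.0, 0.4, -0.1]
finger_gap: 0.0851
clock: 16.4
tcp_pos: [0.5031, -0.2948, 0.1269]
orientation: [0.0, 0.677, 0.736, -0.0]
wrist_force: [0.4, 0.3, 5.8]
finger_gap: 0.0504
```

```bash
python3 -m creep '[[0,0,-0.005,0,0,0],[0,0,-0.015,0,0,0],[0,0,-0.03,0,0,0],[0,0,-0.05,0,0,0],[0,0,-0.07,0,0,0],[0,0,-0.09,0,0,0],[0,0,-0.108,0,0,0],[0,0,-0.12,0,0,0]]'
python3 - <<'E'
from h import *
print(env.get_state()['joint_pos'],env.get_state()['wrist_force'])
go([.53,-.03,.25],RV(38)); go([.556,.241,.245],RV(71.3))
E
```

```text
clock: 17.2
tcp_pos: [0.5026, -0.2944, 0.2472]
orientation: [-0.0, 0.677, 0.736, -0.0]
wrist_force: [0.1, -0.2, -3.3]
finger_gap: 0.05
[-6.67320530e-01  3.25242321e-01  1.01524015e-01  1.34795997e+00
 -6.58275147e-04  8.18911541e-01] [ 0.12620219 -0.21006023 -3.26077084]
rows to go [ 0.2611  0.0497 -0.0028] [-6.000e-02 -2.000e-02 -3.315e+01] norm 0.266 33.2
rows to go [0.5289 0.0985 0.0021] [-5.000e-02 -4.000e-02 -6.645e+01] norm 0.538 66.5
```

```bash
python3 -m creep '[[0.016,0.003,0,0,0,-2],[0.045,0.009,0,0,0,-6],[0.082,0.016,0,0,0,-10.5],[0.12,0.023,0,0,0,-15],[0.158,0.03,-0.001,0,0,-19.7],[0.195,0.037,-0.002,0,0,-24.4],[0.23,0.044,-0.003,0,0,-29],[0.261,0.05,-0.003,0,0,-33.15]]'
python3 - <<'E'
from h import *
print(env.get_state()['joint_pos']); go([.556,.241,.245],RV(71.3))
E
```

```text
clock: 18.0
tcp_pos: [0.5293, -0.0273, 0.248]
orientation: [-0.002, 0.436, 0.9, -0.0]
wrist_force: [-0.1, -0.2, -3.6]
finger_gap: 0.05
[-2.03433561e-01  2.24196391e-01 -3.20768535e-02  1.31812480e+00
  6.47043307e-04  6.98964771e-01]
rows to go [0.194  0.1872 0.0033] [ -0.05  -0.21 -33.  ] norm 0.27 33.0
```

```bash
python3 -m creep '[[0.027,0.026,0,0,0,-4.5],[0.054,0.052,0,0,0,-9],[0.081,0.078,0,0,0,-13.5],[0.108,0.104,0.001,0,0,-18],[0.134,0.129,0.001,0,0,-22.5],[0.158,0.152,0.002,0,0,-26.7],[0.178,0.172,0.003,0,0,-30.4],[0.194,0.187,0.003,0,0,-33]]'
python3 -m creep '[[0,0,0,0,0,0],[0,0,0,0,0,0],[0,0,0,0,0,0],[0,0,0,0,0,0],[0,0,0,0,0,0],[0,0,0,0,0,0],[0,0,0,0,0,0],[0,0,0,0,0,0]]'
python3 - <<'E'
from h import *
s=env.get_state(); p=env.camera_params('wrist'); im,d=env.read_camera('wrist'); cv2.imwrite('pics/w3.png',im); np.savez('pics/w3.npz',im=im,d=d); np.save('pics/w3p.npy',p,allow_pickle=True)
print(s['joint_pos'],s['tcp_pos'],s['wrist_force'],proj(p,[.4805,.2665,.094]), proj(p,s['tcp_pos']))
E
```

```text
clock: 18.8
tcp_pos: [0.5568, 0.2404, 0.2445]
orientation: [-0.002, 0.163, 0.987, -0.0]
wrist_force: [-0.0, -0.8, -2.2]
finger_gap: 0.0503
clock: 19.6
tcp_pos: [0.5583, 0.2378, 0.2459]
orientation: [-0.001, 0.165, 0.986, 0.0]
wrist_force: [1.0, 0.6, -3.7]
finger_gap: 0.0502
[2.69931788e-01 3.74853236e-01 1.69497858e-01 1.36674292e+00
 9.37974526e-04 6.01953215e-01] [0.5583121  0.23777429 0.24592511] [ 0.95143905  0.58194955 -3.69740709] (np.float64(324.00658001148554), np.float64(100.13378495260183)) (np.float64(322.1132794533723), np.float64(253.8703332372837))
```

View pics/w3.png

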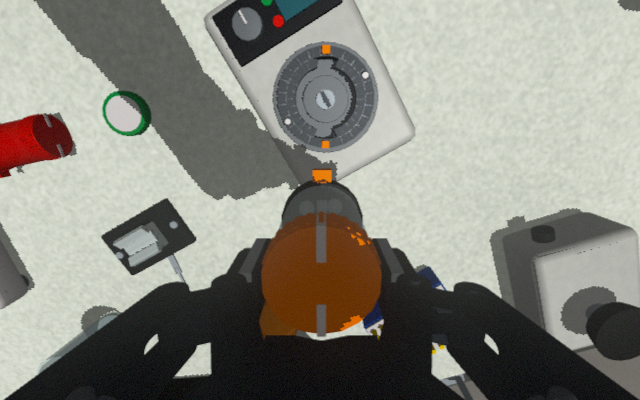

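The wrist view shows the jar held with its lug line vertical at column 321 and the lug at (321,175). The collar centre is near (325,97) with orange marks at (326,49) and (325,144). Now I measure both from this same picture.

Run:
```python
from h import *
z=np.load('pics/w3.npz'); im,D=z['im'],z['d']; p=np.load('pics/w3p.npy',allow_pickle=True).item()
hsv=cv2.cvtColor(im,cv2.COLOR_BGR2HSV)
v,u=np.mgrid[0:400,0:640]
d=np.stack([(u-p['cx'])/p['fx'],-(v-p['cy'])/p['fy'],-np.ones_like(u,float)],-1)*D[...,None]
P=q2R(p['orientation']).apply(d.reshape(-1,3)).reshape(400,640,3)+p['position']; Z=P[...,2]
print('z rim',np.median(Z[70:72,290:294]),'cap',Z[250,300])
m=np.zeros((400,640),np.uint8); m[30:160,260:395]=((Z>.087)&(Z<.105))[30:160,260:395]
cs,_=cv2.findContours(m,cv2.RETR_EXTERNAL,cv2.CHAIN_APPROX_NONE); c=max(cs,key=cv2.contourArea)
q=np.array([on_plane(p,*a[0],.094)[:2] for a in c]); print('rim',cv2.fitEllipse(c)[0],cv2.minEnclosingCircle((q*1000).astype(np.float32)),cv2.fitEllipse((q*1000).astype(np.float32)))
org=((hsv[...,0]>4)&(hsv[...,0]<22)&(hsv[...,1]>140)&(hsv[...,2]>60)).astype(np.uint8)
n,l,st,ce=cv2.connectedComponentsWithStats(org)
marks=[]
for i in range(1,n):
    if st[i][4]>25 and st[i][1]<190:
        print(st[i],ce[i]); marks.append(ce[i])
A,B=[on_plane(p,*x,.094) for x in (marks[0],marks[1])]; print('marks',A,B,'mid',(A+B)/2,'az',np.degrees(np.arctan2(*(A-B)[1::-1])), np.linalg.norm(A-B))
wd=cv2.inRange(im[55:130,270:385],(200,200,200),(255,255,255)); n,l,st,ce=cv2.connectedComponentsWithStats(wd)
W=[on_plane(p,270+c[0],55+c[1],.094) for s,c in zip(st[1:],ce[1:]) if 3<s[4]<60]; print('white',W, 'mid',sum(W)/len(W), 'az', np.degrees(np.arctan2(*(W[0]-W[-1])[1::-1])))
# cap top disc by colour (also shaded)
s=env.get_state(); tz=s['tcp_pos'][2]; ct=Z[250,300]
cm=((hsv[...,0]>4)&(hsv[...,0]<22)&(hsv[...,1]>140)).astype(np.uint8); cm[:212]=0; cm=cv2.morphologyEx(cm,cv2.MORPH_CLOSE,np.ones((9,15)))
cs,_=cv2.findContours(cm,cv2.RETR_EXTERNAL,cv2.CHAIN_APPROX_NONE); c=max(cs,key=cv2.contourArea); c=c[c[:,0,1]<300]
q=np.array([on_plane(p,*a,ct)[:2] for a in c.reshape(-1,2)])
from scipy.optimize import least_squares
r=least_squares(lambda x:np.hypot(*(q-x[:2]).T)-x[2],[*q.mean(0),.026],loss='soft_l1',f_scale=.001); print('cap',r.x,'tcp',s['tcp_pos'],ct)
l1,l2=on_plane(p,321,215,ct),on_plane(p,321,332,ct); print('lines az',np.degrees(np.arctan2(*(l1-l2)[1::-1])))
lug=on_plane(p,marks[2][0],marks[2][1],tz-.057+.010) if len(marks)>2 else None; print('lug',lug)
R0=q2R(s['orientation']); print('tool y az',np.degrees(np.arctan2(*R0.apply([0,1,0])[1::-1])))
```

```text
z rim 0.09454446457185897 cap 0.27668125541685273
rim (324.9282531738281, 96.00465393066406) ((479.23040771484375, 267.8378601074219), 45.3111457824707) ((479.1475830078125, 267.8419189453125), (89.48036193847656, 89.62922668457031), 25.499422073364258)
[322  45   9  10  75] [325.64        49.06666667]
[322 141   7   7  49] [325. 144.]
[312 169  20  15 267] [321.74906367 175.46067416]
marks [0.43978394 0.28188869 0.094     ] [0.51920277 0.25436164 0.094     ] mid [0.47949336 0.26812516 0.094     ] az 160.8833711436833 0.08405408965429158
white [array([0.46304767, 0.32887528, 0.094     ]), array([0.47165494, 0.30916468, 0.094     ]), array([0.50329007, 0.3136413 , 0.094     ]), array([0.50722271, 0.31599621, 0.094     ]), array([0.48710656, 0.22751582, 0.094     ])] mid [0.48646439 0.29903866 0.094     ] az 103.35273474762748
cap [0.55181211 0.23944429 0.02540713] tcp [0.55827733 0.23782848 0.24586184] 0.27668125541685273
lines az 161.0666799598656
lug [0.52773108 0.24805924 0.19886184]
tool y az 70.9804339224558
```

Run:
```python
from h import *
z=np.load('pics/w3.npz'); im,D=z['im'],z['d']; p=np.load('pics/w3p.npy',allow_pickle=True).item()
s=env.get_state(); T=s['tcp_pos']; R0=q2R(s['orientation'])
v,u=np.mgrid[0:400,0:640]
d=np.stack([(u-p['cx'])/p['fx'],-(v-p['cy'])/p['fy'],-np.ones_like(u,float)],-1)*D[...,None]
P=q2R(p['orientation']).apply(d.reshape(-1,3)).reshape(400,640,3)+p['position']
L=R0.inv().apply((P-T).reshape(-1,3)).reshape(400,640,3)
for r in range(206,250,4): print(r,np.round(L[r,300]*1000,1),np.round(L[r,340]*1000,1))
m=(abs(P[...,2]-.2767)<.0015)&(v>205)&(v<340)&(u>250)&(u<392)
q=L[m]; print('top disc n',m.sum(),'x',np.percentile(q[:,0],[.5,99.5]),'y',np.percentile(q[:,1],[.5,50,99.5]))
org=L[212:225,:][:,:]
for r,h in [(169,-.0565+.004),(183.5,-.0565+.010)]:
    w=R0.inv().apply(on_plane(p,321.7,r,T[2]+h)-T); print('lug edge tool',w*1000)
print('collar tool',R0.inv().apply(np.array([.4792,.2679,.094])-T)*1000)
```

```text
206 [ 24.6 -11.5   4.7] [24.8  9.1  4.2]
210 [ 25.3 -10.9  -4.1] [25.2  8.6 -3.5]
214 [ 24.7 -10.6  -8.2] [25.2  8.3 -9.6]
218 [ 26.4  -9.8 -18.8] [ 26.6   7.7 -19.1]
222 [ 26.9  -9.4 -25.2] [ 26.3   7.4 -23.4]
226 [ 26.8  -9.1 -29.5] [ 26.7   7.1 -29.2]
230 [ 25.7  -9.  -31.1] [ 26.    7.  -31.6]
234 [ 24.3  -9.  -31.9] [ 24.3   7.  -31.7]
238 [ 22.5  -9.  -31.6] [ 22.2   7.1 -31. ]
242 [ 21.   -9.  -32.1] [ 20.8   7.1 -31.6]
246 [ 18.1  -9.2 -29.7] [ 19.3   7.  -32.3]
top disc n 9716 x [-0.02218151  0.02743646] y [-0.02594325 -0.00098544  0.02440791]
lug edge tool [35.35438473 -0.31919973 52.56022249]
lug edge tool [26.93840583 -0.30262443 46.54589681]
collar tool [ 84.30186413   2.66092601 152.0054373 ]
```

```bash
python3 -m creep '[[0.006,0,0,0,0,0],[0.018,0.001,0,0,0,0],[0.032,0.001,0,0,0,0],[0.047,0.002,0,0,0,0],[0.06,0.0025,0,0,0,0.1],[0.071,0.003,0,0,0,0.2],[0.079,0.0033,0,0,0,0.2],[0.0828,0.0033,0,0,0,0.2]]'
python3 -m creep '[[0,0,0.006,0,0,0],[0,0,0.018,0,0,0],[0,0,0.032,0,0,0],[0,0,0.047,0,0,0],[0,0,0.06,0,0,0],[0,0,0.07,0,0,0],[0,0,0.077,0,0,0],[0,0,0.08,0,0,0]]'
python3 -m creep '[[0,0,0,0,0,0],[0,0,0,0,0,0],[0,0,0,0,0,0],[0,0,0,0,0,0],[0,0,0,0,0,0],[0,0,0,0,0,0],[0,0,0,0,0,0],[0,0,0,0,0,0]]'
python3 - <<'E'
from h import *
s=env.get_state(); R0=q2R(s['orientation']); c=R0.apply([.0015,-.0006,0])+s['tcp_pos']
print('jar axis',c,'rel collar tool',R0.inv().apply(np.array([.4792,.2679,c[2]])-c)*1000); print(R0.as_matrix().round(4)); print(s['tcp_pos'],s['wrist_force'],s['ft_torque'])
p=env.camera_params('scene'); im,d=env.read_camera('scene'); u,v=map(int,proj(p,[.479,.268,.12])); print(u,v)
cv2.imwrite('pics/s3.png',cv2.resize(im[v-50:v+50,u-60:u+60],None,fx=6,fy=6,interpolation=cv2.INTER_CUBIC))
E
```

```text
clock: 20.45
tcp_pos: [0.4801, 0.2685, 0.2462]
orientation: [-0.001, 0.166, 0.986, 0.0]
wrist_force: [0.4, -0.2, -3.6]
finger_gap: 0.0502
clock: 21.25
tcp_pos: [0.4807, 0.2678, 0.1648]
orientation: [-0.001, 0.167, 0.986, -0.0]
wrist_force: [0.2, -1.0, -3.2]
finger_gap: 0.05
clock: 22.05
tcp_pos: [0.4809, 0.2681, 0.166]
orientation: [-0.001, 0.167, 0.986, 0.0]
wrist_force: [-0.4, -0.1, -2.1]
finger_gap: 0.0499
jar axis [0.47926944 0.26804241 0.16600664] rel collar tool [ 1.87327095e-02 -1.57327973e-01  3.55468510e-05]
[[-9.444e-01  3.289e-01 -1.600e-03]
 [ 3.289e-01  9.444e-01  5.000e-04]
 [ 1.700e-03 -0.000e+00 -1.000e+00]]
[0.48088332 0.26811567 0.16600407] [-0.42971454 -0.05512972 -2.08707284] [-0.01248222 -0.00557103 -0.05146896]
437 220
```

View pics/s3.png

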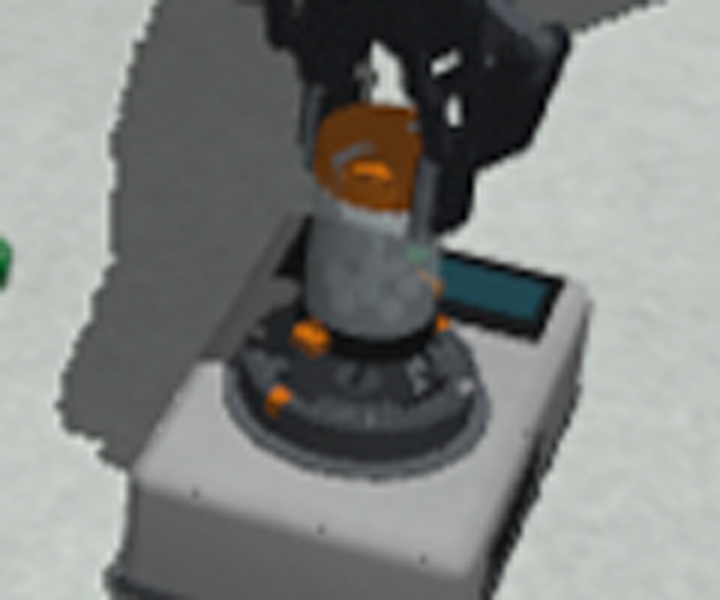

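The scene crop shows the jar just above the collar, its lug at (310,335) in line with the slot mark at (278,400). I go down into the slots.

```bash
python3 -m creep '[[0,0,0.003,0,0,0],[0,0,0.006,0,0,0],[0,0,0.009,0,0,0],[0,0,0.012,0,0,0],[0,0,0.0145,0,0,0],[0,0,0.017,0,0,0],[0,0,0.0185,0,0,0],[0,0,0.02,0,0,0]]'
python3 -m creep '[[0,0,0.001,0,0,0],[0,0,0.002,0,0,0],[0,0,0.003,0,0,0],[0,0,0.004,0,0,0],[0,0,0.005,0,0,0],[0,0,0.005,0,0,0],[0,0,0.005,0,0,0],[0,0,0.005,0,0,0]]'
python3 -c "
from h import *
s=env.get_state();print(s['tcp_pos'],s['wrist_force'],s['ft_torque'])"
```

```text
clock: 22.9
tcp_pos: [0.4809, 0.2681, 0.1458]
orientation: [-0.001, 0.167, 0.986, 0.0]
wrist_force: [0.1, 0.6, -2.4]
finger_gap: 0.0503
clock: 23.7
tcp_pos: [0.481, 0.2681, 0.1413]
orientation: [-0.001, 0.167, 0.986, 0.0]
wrist_force: [-0.5, -0.9, 1.0]
finger_gap: 0.0507
[0.48097209 0.26813981 0.14132323] [-0.52944789 -0.92608109  0.95059426] [-0.19118445  0.16669394 -0.0354525 ]
```

```bash
python3 -m creep '[[0,0,0.0015,0,0,0],[0,0,0.003,0,0,0],[0,0,0.0045,0,0,0],[0,0,0.006,0,0,0],[0,0,0.0075,0,0,0],[0,0,0.009,0,0,0],[0,0,0.0095,0,0,0],[0,0,0.0095,0,0,0]]' - 90
python3 -c "
from h import *
s=env.get_state();print(s['tcp_pos'],s['wrist_force'],s['ft_torque'])"
```

```text
clock: 24.5
tcp_pos: [0.4811, 0.2682, 0.132]
orientation: [-0.0, 0.167, 0.986, 0.0]
wrist_force: [-2.1, -0.7, 6.2]
finger_gap: 0.0499
[0.48105657 0.268156   0.13201548] [-2.10184321 -0.73705402  6.16233715] [-0.43910164  0.43057626  0.02552289]
```

```bash
python3 -m creep '[[0,-0.0001,0,0,0,4],[0,-0.0002,0,0,0,8],[0,-0.0003,0,0,0,12],[0,-0.0004,0,0,0,16],[0,-0.0005,0,0,0,20],[-0.0001,-0.0006,0,0,0,24],[-0.0001,-0.0007,0,0,0,28],[-0.0001,-0.0008,0,0,0,30]]'
python3 -c "
from h import *
s=env.get_state();print(s['tcp_pos'],s['wrist_force'],s['ft_torque'],s['joint_pos'])"
```

```text
clock: 25.3
tcp_pos: [0.4819, 0.2673, 0.1323]
orientation: [0.0, 0.417, 0.909, 0.0]
wrist_force: [-0.2, -1.4, 6.3]
finger_gap: 0.0496
[0.48189694 0.26727484 0.13227937] [-0.22927474 -1.40392123  6.32762827] [-0.56727848  0.07323437  0.09567129] [ 3.60645391e-01  3.15464191e-01 -1.99091513e-01  1.05509430e+00
  9.97484208e-05  1.22179694e+00]
```

```bash
python3 -m creep '[[0,-0.0001,0,0,0,4],[0,-0.0002,0,0,0,8],[0,-0.0003,0,0,0,12],[0,-0.0004,0,0,0,16],[0,-0.0005,0,0,0,20],[-0.0001,-0.0006,0,0,0,24],[-0.0001,-0.0007,0,0,0,28],[-0.0001,-0.0008,0,0,0,30]]'
python3 -c "
from h import *
s=env.get_state();print(s['tcp_pos'],s['wrist_force'],s['ft_torque'],s['joint_pos'])"
python3 -m creep '[[0,0,0,0,0,1],[0,0,0,0,0,2],[0,0,0,0,0,3],[0,0,0,0,0,3],[0,0,0,0,0,3],[0,0,0,0,0,3],[0,0,0,0,0,3],[0,0,0,0,0,3]]'
python3 - <<'E'
from h import *
s=env.get_state();print(s['tcp_pos'],s['wrist_force'],s['ft_torque'],'tool y az',np.degrees(np.arctan2(*q2R(s['orientation']).apply([0,1,0])[1::-1])))
p=env.camera_params('wrist'); im,d=env.read_camera('wrist'); cv2.imwrite('pics/w4.png',im)
E
```

```text
clock: 26.1
tcp_pos: [0.4809, 0.2667, 0.1321]
orientation: [-0.0, 0.638, 0.77, 0.0]
wrist_force: [1.7, -2.6, 6.5]
finger_gap: 0.0496
[0.48086596 0.2667145  0.13214091] [ 1.73683653 -2.6071192   6.54272172] [-0.44630567 -0.02884692  0.28852215] [ 3.60081565e-01  3.14044225e-01 -2.01465656e-01  1.05495976e+00
  5.86943439e-04  1.74462660e+00]
clock: 26.9
tcp_pos: [0.4811, 0.2668, 0.1321]
orientation: [0.0, 0.655, 0.755, 0.0]
wrist_force: [0.2, -3.3, 5.2]
finger_gap: 0.0499
[0.48112519 0.26680766 0.13214181] [ 0.169149   -3.28279379  5.20685863] [-0.68408775 -0.10704987  2.48050865] tool y az 8.113206272924428
```

View pics/w4.png

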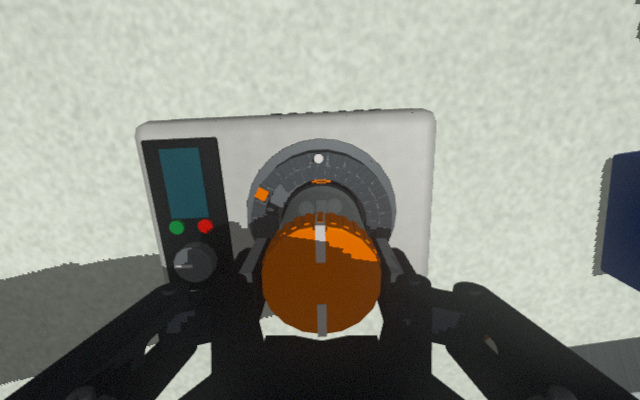

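Torque rose to 2.5 N m, so the jar is against the stop. The wrist view shows the lug at (321,182) in line with the white dot at (318,158), under the lip. I ease off the torque, let the jar rise against the lips, then release.

```bash
python3 -m creep '[[0,0,0,0,0,-1],[0,0,-0.0005,0,0,-1.7],[0,0,-0.001,0,0,-1.7],[0,0,-0.0015,0,0,-1.7],[0,0,-0.002,0,0,-1.7],[0,0,-0.0025,0,0,-1.7],[0,0,-0.003,0,0,-1.7],[0,0,-0.003,0,0,-1.7]]'
python3 -c "
from h import *
s=env.get_state();print(s['tcp_pos'],s['wrist_force'],s['ft_torque'])"
```

```text
clock: 27.75
tcp_pos: [0.481, 0.2666, 0.1325]
orientation: [-0.0, 0.646, 0.763, -0.001]
wrist_force: [8.4, -1.0, -13.1]
finger_gap: 0.0498
[0.48101008 0.2666206  0.13251938] [  8.35363458  -1.03939911 -13.07861753] [-0.0070942  -1.88146261  1.03775451]
```

```bash
python3 -m creep '[[0,0,0.001,0,0,0],[0,0,0.0016,0,0,-0.3],[0,0,0.0018,0,0,-0.6],[0,0,0.0018,0,0,-0.6],[0,0,0.0018,0,0,-0.6],[0,0,0.0018,0,0,-0.6],[0,0,0.0018,0,0,-0.6],[0,0,0.0018,0,0,-0.6]]'
python3 -c "
from h import *
s=env.get_state();print(s['tcp_pos'],s['wrist_force'],s['ft_torque'])"
python3 -m creep '[[0,0,0,0,0,0],[0,0,0,0,0,0],[0,0,0,0,0,0],[0,0,0,0,0,0],[0,0,0,0,0,0],[0,0,0,0,0,0],[0,0,0,0,0,0],[0,0,0,0,0,0]]' 0.085
python3 -m creep '[[0,0,-0.004,0,0,0],[0,0,-0.012,0,0,0],[0,0,-0.025,0,0,0],[0,0,-0.04,0,0,0],[0,0,-0.06,0,0,0],[0,0,-0.08,0,0,0],[0,0,-0.1,0,0,0],[0,0,-0.12,0,0,0]]'
python3 -m creep '[[0,0,-0.01,0,0,0],[0,0,-0.03,0,0,0],[-0.01,0,-0.05,0,0,0],[-0.02,0,-0.05,0,0,0],[-0.03,0,-0.05,0,0,0],[-0.03,0,-0.05,0,0,0],[-0.03,0,-0.05,0,0,0],[-0.03,0,-0.05,0,0,0]]'
python3 - <<'E'
from h import *
s=env.get_state(); T=s['tcp_pos']; p=env.camera_params('wrist'); im,d=env.read_camera('wrist'); cv2.imwrite('pics/w5.png',im); np.savez('pics/w5.npz',im=im,d=d); np.save('pics/w5p.npy',p,allow_pickle=True)
u,v=proj(p,[.479,.268,.166]); print(u,v)
m=d[int(v)-6:int(v)+6,int(u)-15:int(u)-5]; print('cap top z',depth_pt(p,d,u-8,v))
E
```

```text
clock: 28.55
tcp_pos: [0.4809, 0.2668, 0.1324]
orientation: [-0.0, 0.642, 0.766, 0.0]
wrist_force: [5.7, -0.6, -3.8]
finger_gap: 0.0499
[0.48092593 0.26675232 0.13241671] [ 5.73101841 -0.56674926 -3.84998839] [-0.14690079 -1.26026129  0.49935215]
clock: 29.35
tcp_pos: [0.4801, 0.2667, 0.1327]
orientation: [-0.001, 0.642, 0.767, -0.0]
wrist_force: [0.0, 1.1, -0.2]
finger_gap: 0.0851
clock: 30.15
tcp_pos: [0.4804, 0.2667, 0.2544]
orientation: [-0.001, 0.642, 0.767, 0.0]
wrist_force: [1.0, 0.6, -0.8]
finger_gap: 0.085
clock: 30.95
tcp_pos: [0.4853, 0.2371, 0.3018]
orientation: [-0.001, 0.642, 0.767, -0.001]
wrist_force: [0.5, 0.5, -0.4]
finger_gap: 0.0853
322.23234376732256 155.6359479953132
cap top z [0.47168852 0.26682701 0.16704279]
```

View pics/w5.png

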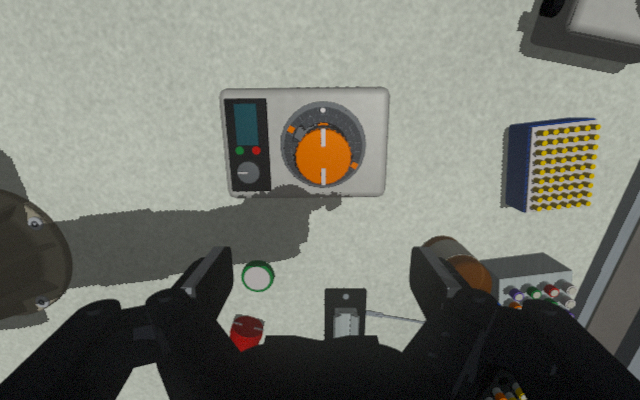

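Run:
```python
from h import *
z=np.load('pics/w5.npz'); im,D=z['im'],z['d']; p=np.load('pics/w5p.npy',allow_pickle=True).item()
w=cv2.inRange(im[120:190,295:355],(170,170,170),(255,255,255)); n,l,st,ce=cv2.connectedComponentsWithStats(w)
Q=[(s[4],c+[295,120]) for s,c in zip(st[1:],ce[1:]) if s[4]>15]; print(Q)
a,b=[on_plane(p,*q[1],.166) for q in Q[:2]]; print('lug az',np.degrees(np.arctan2(*(a-b)[1::-1])),'mid',(a+b)/2)
v,u=np.mgrid[0:400,0:640]
d=np.stack([(u-p['cx'])/p['fx'],-(v-p['cy'])/p['fy'],-np.ones_like(u,float)],-1)*D[...,None]
P=(q2R(p['orientation']).apply(d.reshape(-1,3))+p['position']).reshape(400,640,3)
print('rim z',np.median(P[130:160,285:292,2]),'cap z',np.median(P[145:170,305:340,2]), 'slopes',np.polyfit(P[140:170,305:340,0].ravel(),P[140:170,305:340,2].ravel(),1)[0],np.polyfit(P[140:170,305:340,1].ravel(),P[140:170,305:340,2].ravel(),1)[0])
m=(abs(P[...,2]-.166)<.004)&(v>110)&(v<200)&(u>280)&(u<370); print('cap ctr',(P[m].max(0)+P[m].min(0))/2,P[m].mean(0))
```

```text
[(np.int32(51), array([323., 137.])), (np.int32(23), array([322.91304348, 173.39130435]))]
lug az 100.14724858697562 mid [0.47963845 0.26824503 0.166     ]
rim z 0.09433596189441143 cap z 0.1664011557100884 slopes -0.039412493204574545 0.2840818401512835
cap ctr [0.47957003 0.2669466  0.16540152] [0.47934129 0.26765664 0.16631971]
```

```bash
python3 -c "
from h import *
print(env.get_state()['clock'],env.hand_in())"
```

```text
the job is handed in; nothing more can be done
31.0 None
```

The jar is locked in the mill and the job is handed in at 31.0 s of the 61 s allowed. No verdict is reported, so what follows rests on my own measurements.

**What was done:**
- I lifted the jar off the saddle with a tilted grasp and turned it cap up. My first placing direction ran into the limit of joint 3, so I turned the tool about 55° and came in from another side.
- I set the jar on the pan about 1–3 mm from its centre and let go. It stood free for about 3.5 s.
- I took it by the cap from above and measured the jar and collar in one wrist picture. I then put the lugs in the slots, pushed the jar down about 9 mm and turned it clockwise until the torque rose to 2.5 N m at the stop. After that I let go and backed away.

**Last checks from the wrist camera:**
- **Position:** the cap centre is within about 1 mm of the collar axis.
- **Height:** the underside is about 3 mm above the collar floor, where the lips should hold it.
- **Lug line:** it points at 100.1°, against 100.7° for the mill's y axis.
- **Contact:** the gripper is open and clear of the jar, with no wrist force beyond noise.

**What disagreed or went unchecked:**
- A rough slope fit on the cap gave 0.28 in y. I took it for side-wall pixels in the sample; the height and centring don't suggest a tilt, but I did not measure tilt separately.
- When I eased off before letting go, the jar met the lips about 2 mm sooner than I expected. It had probably slipped a little in the grip, and the wrist read 13 N for that step.
- I did not measure the bottle, beaker, spare cap or spatula again. The moves were planned clear of them and nothing suggested contact.

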